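# Prop open the lid of a sample chest

### The arm

A 6-joint arm with a two-finger parallel gripper is mounted at the origin on a cart in front of the work surface, level with it; the furniture and walls round the work are solid. World frame = base frame: x ahead of the robot, y to its left, z up, the work surface at z = 0. Lengths are in m, angles in rad, forces in N, time in s.
With the tool pointing down it reaches from about 0.25 to 0.775 m from the base axis. Payload 4 kg.
Tool frame: the origin (TCP) lies midway between the tips of the shut fingers; the grasp point (between the pads) lies 19 mm behind it; z points along the fingers, x is the direction in which the jaws open and shut, and the axes are right-handed (so a half turn about z gives the same grasp; the last joint's range is limited). The gripper opens to 94 mm and grips with 3 to 60 N. Pads are 16 mm wide; open, the fingers measure 119 mm over their backs; the gripper's body (75 mm by 177 mm) begins 78 mm behind the grasp point.
Start: joints at [1.095, 0.087, 1.371, -0, 1.684, -0.103], TCP at [0.2, 0.512, 0.185] pointing down, gripper open.
Joint ranges: [-3.1, 3.1], [-0.76, 2.03], [0.27, 2.55], [-1.08, 4.22], [0.17, 2.65], [-2.57, 2.57]. Speed limits (rad/s): [2.79, 2.79, 3.14, 3.14, 3.14, 3.14].

### API

Orientations are given as [roll, pitch, yaw] about the fixed x, y, z axes, in that order (R = Rz(yaw) Ry(pitch) Rx(roll)).
In Python, from bench import robot, eyes, close_job gives the robot as it stands.
- The arm moves only by the shell command python3 -m jog 'ROWS'. ROWS is JSON, a list of rows, each a list of 3 entries, a list of its own where there are three numbers: the turn, a rotation vector about the tool's x, y, z in degrees, then the shift along the tool's x, y, z in mm, then the closure, from -1 (fully open) to 1 (shut). In form: [[[wx, wy, wz], [x, y, z], claw], ...]. A call has 1 to 5 rows; each row is the pose to reach, as a shift and turn from the pose commanded when the call began, along the tool's axes at that moment; what a row does not reach only later rows make up. A row lasts 1/10 s, in which the tool goes at most 50 mm and 8.59 degrees, less where a joint would pass 70% of its speed; a pose out of reach is approached as far as the arm can. A call with a gripper value outside its range is refused whole. The fingers move at their own pace and stop on an object; the grip force is fixed at half the most. Time passes only in rows, so rows that repeat a pose let the fingers close. It gives the time, the measured TCP pose, the force and the opening at its end, in the units of the state.
- robot.get_obs(): the state, without advancing time (a new reading comes with each control period).
- eyes.snapshot(name): name is "side" or "top" or "wrist"; returns (picture, depth): 384x512x3 uint8, red, green, blue; 384x512 float32, m along the optical axis (not along the pixel's ray), 0 where there is no reading.
- eyes.camera_params(name): a dict with "mtx" (3x3 intrinsics, pixels), "k1" (the pictures are not rectified: a ray, as slopes to the right and down, at radius r is drawn at 1 + k1 r^2 times it, then the intrinsics apply), "world_to_cam" (4x4, takes a point from world to camera coordinates). Camera axes: x right, y up, looking along -z (the intrinsics and any distortion apply to the point x, -y, -z); pixel columns grow to the right and rows downward; lengths in m; the calibration is good to about 2 mm. A picture is of the moment at which its call begins: read the wrist's pose just before it. camera_params takes no time and is no camera call; for the wrist camera it gives the pose at the moment of the call.
- close_job(): hands the job in, once; it reports no verdict.
The state is a dict: "time": time; "joint_positions": joint angles; "qvel": joint speeds; "joint_torque": joint torques, N m; "tool_pos": TCP position; "ee_rot": TCP orientation; "wrist_force": force on the tool from outside, world axes, zero at the start; "wrist_torque": the same for the moment, N m; "width": finger opening in m.
Only numpy, scipy, OpenCV 4.12 (cv2) and the standard library are available. Lean on these libraries where they do the work, as an engineer would, in place of code of your own. Each camera call takes 0.05 s, during which the arm holds its last target. There are 200 camera calls.

### The job

Open the grey lid of the white sample chest by its blue handle until it stays up by itself, then swing the prop rod up out of its clip by the orange grip, and lower the lid gently onto the rod so that the rod's ball end sits fully home in the brass slot and the rod alone holds the lid part-open. Do not let the lid drop, and leave the bottles, the vial and the tape roll where they stand.

Things in the scene. Friction and masses are not known exactly. Their poses are not given: they have to be found in the camera images.
- chest: white open chest fixed to the worktop, 160 (x) x 220 (y) x 100 mm high, clear rack inside. Origin: centre of its underside. Its -x side (front, towards the robot) carries the prop rod; +y is the hinge side, -y the handle side. In its frame, mm: lid hinge line along x at y 105, z 100; rod pivot at x -92, y -90, z 55, its axis along x
- chest_lid (a joint): angle of the grey lid (166 x 217 x 10 mm, 0.45 kg) about its hinge, rad: 0 shut, grows as the -y edge rises, stop at 1.25. The hinge is stiff: the lid stays by itself beyond about 1.05, but below about 0.9 it falls shut unless held. Resting on the rod with the ball home in the slot it reads about 0.60
- prop_rod (a joint): angle of the steel prop rod (8 mm thick, pivot to centre of ball end 136.6 mm, ball 11 mm) about its pivot, rad: 0 lying in its open clip, pointing to the chest's +y; grows as the ball end rises and swings towards -y; stop at 1.6. Stiff: stays where it is left (about 2 N at the grip turns it). About 1.114 when home in the slot with the lid at 0.60. A shut lid bars its way
- lid_handle (a point): middle of the blue handle bar of the lid: a round bar 10 mm thick, 100 mm long, parallel to the hinge, standing 45 mm off the lid's edge (257 mm from the hinge line and 5 mm above the plane of the lid's underside)
- rod_grip (a point): point for gripping the orange grip: a round pin 12 mm thick that sticks out of the rod 50 mm towards the chest's -x (parallel to the rod's pivot axis), 95 mm along the rod from its pivot; this point lies 33 mm out from the rod's centre line. A collar 17 mm across ends it. The pin can turn between the fingers as the rod swings
- rod_tip (a point): centre of the ball end of the prop rod
- slot (a point): where the ball's centre is when home in the brass slot bracket, which sits on the lid's -x edge in the rod's plane. 155 mm from the hinge line, 12 mm below the plane of the lid's underside. The slot opens to the underside, is 15 mm wide; its flared mouth is about 40 mm wide (across = away from or towards the hinge) and ends 18 mm below this point
- reagent: white bottle with a blue cap, 62 mm across, 120 mm tall, loose; bystander. Origin: centre of its underside
- wash_bottle: wash bottle with a blue cap and bent spout, 69x120x226 mm, loose; bystander. Origin: centre of its underside
- vial: small vial with a black cap, 23 mm across, 48 mm tall, loose; bystander. Origin: centre of its underside
- tape: green tape roll lying flat, 69 mm across, 18 mm high, loose; bystander. Origin: centre of its underside

How it is judged:
By the outcome, as a careful person would: the job done as asked, in the order asked, and still so for the second after the job is handed in, with the robot touching nothing.
It also fails if it takes over 64 s, if anything falls off the work surface, if the arm or the gripper's body presses on something with over 40 N, if the wrist force passes 120 N, or if a joint passes its speed limit or range.

## Working session

There is one attempt and no reset: what is moved stays moved. The work goes in short steps, Python scripts to look and compute and a shell command to move; the robot and the scene stay as the last step left them, time stands still between calls to the robot, and variables do not carry over. Pictures are saved under pics/ and viewed, about 8 in all and at most 12, crops included, and the job is handed in when it is done.

```bash
ls; mkdir -p pics; cat > h.py <<'E'
import numpy as np,cv2
from bench import robot,eyes
from scipy.spatial.transform import Rotation as R
def snap(n,f):
    p=eyes.camera_params(n);im,d=eyes.snapshot(n)
    np.savez('pics/'+f+'.npz',im=im,d=d,mtx=p['mtx'],k1=p['k1'],w2c=p['world_to_cam'])
    cv2.imwrite('pics/'+f+'.png',im[:,:,::-1])
def pt(f,u,v,depth=None):
    z=np.load('pics/'+f+'.npz');K=z['mtx'];k=float(z['k1'])
    x=cv2.undistortPoints(np.array([[[u,v]]],float),K,np.array([k,0,0,0,0.]))[0,0]
    d=z['d'][int(round(v)),int(round(u))] if depth is None else depth
    c=np.array([x[0]*d,-x[1]*d,-d,1]);return (np.linalg.inv(z['w2c'])@c)[:3]
def proj(f,P):
    z=np.load('pics/'+f+'.npz');K=z['mtx'];k=float(z['k1'])
    c=z['w2c']@np.append(P,1);q=np.array([[c[0],-c[1],-c[2]]])
    return cv2.projectPoints(q,np.zeros(3),np.zeros(3),K,np.array([k,0,0,0,0.]))[0][0,0]
E
python3 - <<'E'
from h import *
snap('side','s0');snap('top','t0')
a=cv2.imread('pics/s0.png');b=cv2.imread('pics/t0.png')
cv2.imwrite('pics/both0.png',cv2.resize(np.vstack([a,b]),(800,1200))[:600]) if 0 else None
o=robot.get_obs();print(o['time'],o['tool_pos'],o['ee_rot'],o['width'])
E
```

```text
pics
0.1 [0.20008456 0.51175262 0.1843405 ] [-3.14140512e+00  1.92532071e-03  1.19803885e+00] 0.0941557134974664
```

View pics/t0.png

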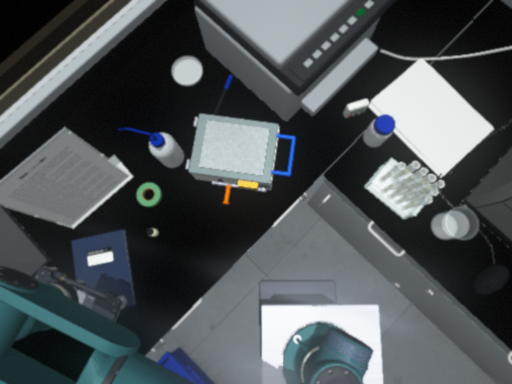

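View pics/s0.png

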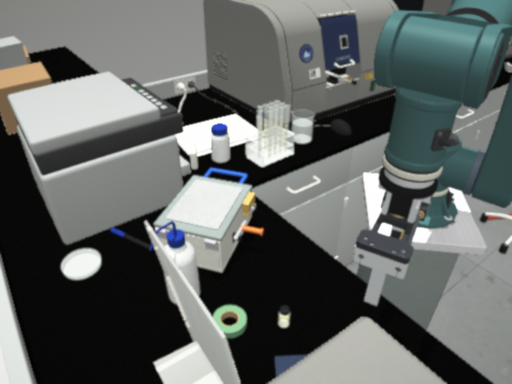

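Top: lid corners near (200,115), (279,123), (270,190), (189,180); blue handle bar near x≈292, y 137–174; orange grip (227,184–203); wash bottle (165,150); vial (153,232); tape (148,194); reagent (378,130). The side view agrees.

```bash
python3 - <<'E'
from h import *
np.set_printoptions(precision=4,suppress=True)
for n,(u,v) in dict(lidA=(201,118),lidB=(277,126),lidC=(268,185),lidD=(192,178),lidm=(235,150),h1=(294,139),h2=(290,173),h0=(292,156),g1=(228,187),g2=(227,194),g3=(226,201),brass=(248,184),wash=(157,140),reag=(383,125),tape=(148,184),vial=(153,232),printer=(285,60),edge=(240,230)).items():
    print(n,pt('t0',u,v))
im=cv2.imread('pics/t0.png')[90:240,110:310]
cv2.imwrite('pics/c0.png',cv2.resize(im,(800,600),interpolation=cv2.INTER_CUBIC))
z=np.load('pics/t0.npz');print(z['mtx'],z['k1'],np.linalg.inv(z['w2c']))
E
```

```text
lidA [0.6492 0.3153 0.1101]
lidB [0.624  0.1109 0.1076]
lidC [0.4702 0.1368 0.0728]
lidD [ 0.5082  0.358  -0.0033]
lidm [0.5578 0.2229 0.1118]
h1 [0.586  0.0667 0.1108]
h2 [0.4944 0.0794 0.1093]
h0 [0.5402 0.073  0.1088]
g1 [0.4671 0.2453 0.0666]
g2 [0.4484 0.2481 0.0636]
g3 [0.4289 0.2505 0.0661]
brass [0.4665 0.189  0.1092]
wash [0.57   0.4145 0.1698]
reag [ 0.6179 -0.1668  0.1208]
tape [0.4877 0.4804 0.018 ]
vial [0.3488 0.4526 0.0423]
printer [0.7115 0.097  0.295 ]
edge [ 0.3555  0.2171 -0.0013]
[[376.1613   0.     255.5041]
 [  0.     376.1613 185.4838]
 [  0.       0.       1.    ]] -0.01884433456487352 [[-0.0067  0.9824 -0.1865  0.2804]
 [-0.9996 -0.0116 -0.025   0.1451]
 [-0.0267  0.1863  0.9821  1.0676]
 [ 0.      0.      0.      1.    ]]
```

View pics/c0.png

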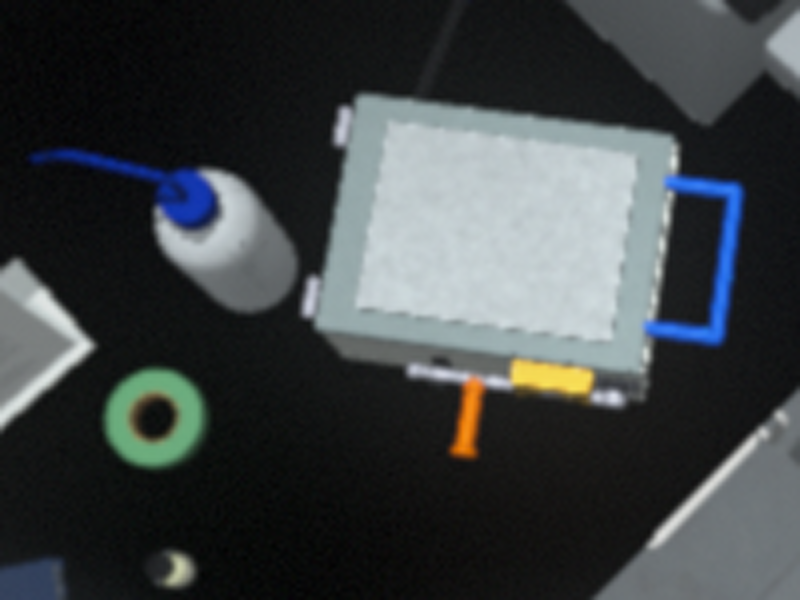

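```bash
cat > fit.py <<'E'
from h import *
from scipy.optimize import least_squares
np.set_printoptions(precision=4,suppress=True)
# lid: y from 105 to -112, x +-83, z top 110
M=[((-83,105,110),(189.25,172)),((83,105,110),(199.5,113.75)),((83,-112,110),(279.5,123.5)),
   ((50,-152,105),(294.6,137)),((-50,-152,105),(289.5,174.3)),((-142,5,55),(226,203.5))]
def W(p,m):
    c,s=np.cos(p[2]),np.sin(p[2]);m=np.array(m)/1000.
    return np.array([p[0]+c*m[0]-s*m[1],p[1]+s*m[0]+c*m[1],m[2]])
f=lambda p:np.concatenate([proj('t0',W(p,m))-np.array(q) for m,q in M])
r=least_squares(f,[.556,.22,-.13]);print(r.x,np.degrees(r.x[2]));print(r.fun.reshape(-1,2))
for n,m in dict(handle=(0,-152,105),grip=(-125,5,55),pivot=(-92,-90,55),hinge=(0,105,100)).items():print(n,W(r.x,m))
E
python3 fit.py; python3 - <<'E'
from h import *
o=robot.get_obs();print(R.from_euler('xyz',o['ee_rot']).as_matrix().round(3))
# depth check around handle bar
for v in (145,156,165):print([pt('t0',u,v).round(3).tolist() for u in (290,291,292,293,294,295)])
E
```

```text
[ 0.5647  0.2256 -0.146 ] -8.36704746055201
[[ 0.5779  0.8893]
 [ 0.8223 -0.2553]
 [ 0.5513 -0.1713]
 [-1.2754  0.5126]
 [-0.7748 -0.4546]
 [ 0.1328 -0.4598]]
handle [0.5426 0.0752 0.105 ]
grip [0.4418 0.2487 0.055 ]
pivot [0.4606 0.1499 0.055 ]
hinge [0.58   0.3295 0.1   ]
[[ 0.364  0.931 -0.001]
 [ 0.931 -0.364 -0.002]
 [-0.002 -0.    -1.   ]]
[[0.603, 0.07, 0.002], [0.57, 0.075, 0.109], [0.57, 0.072, 0.11], [0.569, 0.07, 0.113], [0.57, 0.067, 0.108], [0.603, 0.055, 0.002]]
[[0.54, 0.078, 0.108], [0.54, 0.076, 0.11], [0.54, 0.073, 0.109], [0.57, 0.062, -0.001], [0.569, 0.059, 0.003], [0.569, 0.056, 0.0]]
[[0.515, 0.079, 0.111], [0.516, 0.076, 0.11], [0.542, 0.066, 0.003], [0.542, 0.063, 0.003], [0.542, 0.06, 0.003], [0.542, 0.057, 0.001]]
```

```bash
cat > g.py <<'E'
from h import *
np.set_printoptions(precision=4,suppress=True)
PX,PY,YAW=0.5642,0.2252,np.radians(-8.3)
C=R.from_euler('z',YAW)
def W(m): return C.apply(np.array(m,float)/1000)+[PX,PY,0]
def hpt(th,r=257,h=5): return (0,105-r*np.cos(th)+h*np.sin(th),100+r*np.sin(th)+h*np.cos(th))
def rpt(a,r=95,x=-125): return (x,-90+r*np.cos(a),55+r*np.sin(a))
def tool(zc,xc):  # tool rotation from chest-frame z and x directions
    z=np.array(zc,float);z/=np.linalg.norm(z);x=np.array(xc,float);x-=z*(x@z);x/=np.linalg.norm(x)
    return C*R.from_matrix(np.c_[x,np.cross(z,x),z])
DOWN=((0,0,-1),(0,1,0))
def go(gc,zx=DOWN,back=0):  # grasp point in chest mm
    o=robot.get_obs();p=o['tool_pos'];q=R.from_euler('xyz',o['ee_rot']);T=tool(*zx)
    t=W(gc)+T.apply([0,0,0.019-back/1000])
    print('turn',np.degrees((q.inv()*T).as_rotvec()).round(1),'shift',(q.inv().apply(t-p)*1000).round(1),'tgt',t.round(3))
def st():
    o=robot.get_obs();q=R.from_euler('xyz',o['ee_rot']);g=C.inv().apply(o['tool_pos']-q.apply([0,0,.019])-[PX,PY,0])*1000
    print('t',round(o['time'],2),'grasp chest',g.round(1),'F',C.inv().apply(o['wrist_force']).round(1),'w',round(o['width'],4),'q',np.array(o['joint_positions']).round(2))
    return g
E
python3 - <<'E'
from g import *
st()
for v in (90,100,110,118):print([pt('t0',u,v).round(3).tolist() for u in (250,270,287,297)])
go((0,-152,105),DOWN,100)
go((0,-152,105),DOWN,60)
E
```

```text
t 0.1 grasp chest [-401.7  231.   203.3] F [0.1 0.4 0.5] w 0.0942 q [ 1.09  0.09  1.37 -0.    1.68 -0.1 ]
[[0.778, 0.187, 0.002], [0.719, 0.129, 0.127], [0.68, 0.088, 0.207], [0.663, 0.068, 0.244]]
[[0.746, 0.187, 0.0], [0.717, 0.128, 0.065], [0.677, 0.086, 0.156], [0.694, 0.056, 0.116]]
[[0.713, 0.187, 0.002], [0.713, 0.127, 0.001], [0.674, 0.082, 0.095], [0.703, 0.048, 0.023]]
[[0.688, 0.187, 0.001], [0.687, 0.128, 0.002], [0.675, 0.079, 0.031], [0.686, 0.047, 0.003]]
turn [ -0.    0.1 -13.1] shift [-282.3  477.8   -1.2] tgt [0.542 0.075 0.186]
turn [ -0.    0.1 -13.1] shift [-282.3  477.8   38.8] tgt [0.542 0.075 0.146]
```

```bash
python3 -m jog '[[[0,0,0],[-20,35,-20],-1],[[0,0,-5],[-45,76,-30],-1],[[0,0,-10],[-70,118,-30],-1],[[0,0,-13],[-95,160,-30],-1],[[0,0,-13],[-120,202,-30],-1]]'
python3 -c "
from g import *
st();go((0,-152,105),DOWN,100)"
```

```text
time: 0.6
tool_pos: [0.3453, 0.3252, 0.2151]
ee_rot: [-3.141, 0.0, 1.426]
wrist_force: [0.7, -0.2, -0.0]
width: 0.0942
t 0.6 grasp chest [-231.    67.4  234.1] F [ 0.7 -0.  -0. ] w 0.0942 q [ 0.64 -0.09  1.49 -0.    1.74 -0.79]
turn [-0.  0.  0.] shift [-219.5  230.9   29.1] tgt [0.542 0.075 0.186]
```

```bash
python3 -m jog '[[[0,0,0],[-34,36,0],-0.5],[[0,0,0],[-68,72,5],0.1],[[0,0,0],[-102,108,10],0.15],[[0,0,0],[-136,144,14],0.15],[[0,0,0],[-170,180,18],0.15]]'
python3 -m jog '[[[0,0,0],[-25,25,5],0.15],[[0,0,0],[-45,47,10],0.15],[[0,0,0],[-50,51,11],0.15],[[0,0,0],[-50,51,11],0.15]]'
python3 -c "
from g import *
st();snap('wrist','w1');snap('side','s1');go((0,-152,105),DOWN,0)
a=cv2.imread('pics/w1.png');b=cv2.imread('pics/s1.png')
cv2.imwrite('pics/v1.png',cv2.resize(np.hstack([a,b]),(800,300)))
"
```

```text
time: 1.1
tool_pos: [0.4988, 0.1307, 0.1968]
ee_rot: [-3.141, -0.0, 1.425]
wrist_force: [0.2, 0.1, 0.0]
width: 0.0571
time: 1.5
tool_pos: [0.541, 0.0751, 0.1854]
ee_rot: [-3.139, -0.0, 1.423]
wrist_force: [0.3, 0.4, -0.7]
width: 0.0399
t 1.5 grasp chest [  -1.3 -151.9  204.4] F [ 0.2  0.5 -0.7] w 0.0399 q [ 0.03  0.08  1.38  0.    1.69 -1.39]
turn [-0. -0. -0.] shift [ -1.6   1.8 100.5] tgt [0.542 0.075 0.086]
```

View pics/v1.png

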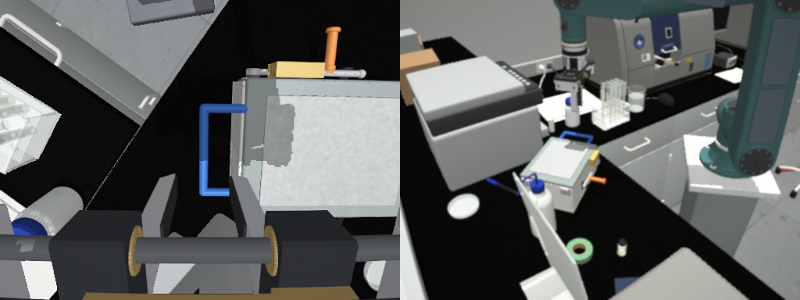

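Wrist view: the blue handle bar lies vertically at (203,105–192) of the left half, beyond the fingers (155 and 240), i.e. roughly between them. I check by wrist depth.

```bash
python3 - <<'E'
from g import *
ci=lambda p:(C.inv().apply(p-[PX,PY,0])*1000).round(1)
z=np.load('pics/w1.npz');im=z['im'].astype(int);
m=(im[:,:,2]>im[:,:,0]+60)&(im[:,:,2]>im[:,:,1]+30)&(z['d']>0)
P=np.array([ci(pt('w1',u,v)) for v,u in zip(*np.nonzero(m))]);P=P[(P[:,2]>95)&(P[:,2]<118)]
print(len(P));B=P[P[:,1]<-143];print('bar med',np.median(B,0),'x',np.percentile(B[:,0],[1,99]),'y',np.percentile(B[:,1],[2,98]),'z',np.percentile(B[:,2],[2,98]))
m=(im[:,:,0]>im[:,:,2]+120)&(im[:,:,1]<im[:,:,0]*0.7)&(z['d']>0)
P=np.array([ci(pt('w1',u,v)) for v,u in zip(*np.nonzero(m))]);print('pin',np.percentile(P,[2,50,98],axis=0))
E
python3 -m jog '[[[0,0,0],[-1,1,35],0.15],[[0,0,0],[-1,1,70],0.15],[[0,0,0],[-1,1,95],0.15],[[0,0,0],[-1,1,95],0.15]]'
python3 -c "
from g import *
st()"
```

```text
2656
bar med [  18.6 -152.6  108.7] x [-55.2   107.688] y [-387.976 -144.548] z [100.5 116.8]
pin [[-143.9     0.92   58.94]
 [-119.05    5.3    64.1 ]
 [ -93.6    13.98   67.28]]
time: 2.0
tool_pos: [0.5383, 0.076, 0.0875]
ee_rot: [-3.133, 0.001, 1.427]
wrist_force: [-1.2, -0.8, -0.5]
width: 0.0401
t 2.0 grasp chest [  -3.9 -151.3  106.5] F [-1.  -0.9 -0.5] w 0.0401 q [ 0.04  0.12  1.53  0.    1.5  -1.39]
```

```bash
python3 -m jog '[[[0,0,0],[0,0,1],1],[[0,0,0],[0,0,1],1],[[0,0,0],[0,0,1],1],[[0,0,0],[0,0,1],1],[[0,0,0],[0,0,1],1]]'
python3 -c "
from g import *
st()
for th in np.arange(0.1,1.21,.1):
  h=np.array(hpt(th));print(round(th,1),(h-hpt(0)).round(1))"
```

```text
time: 2.5
tool_pos: [0.5427, 0.0745, 0.0913]
ee_rot: [3.14, -0.0, 1.425]
wrist_force: [-0.4, -0.1, -0.5]
width: 0.0034
t 2.5 grasp chest [   0.4 -152.2  110.3] F [-0.4 -0.2 -0.5] w 0.0034 q [ 0.03  0.12  1.52  0.    1.5  -1.39]
0.1 [ 0.   1.8 25.6]
0.2 [ 0.   6.1 51. ]
0.3 [ 0.  13.  75.7]
0.4 [ 0.  22.2 99.7]
0.5 [  0.   33.9 122.6]
0.6 [  0.   47.7 144.2]
0.7 [  0.   63.7 164.4]
0.8 [  0.   81.5 182.8]
0.9 [  0.  101.2 199.4]
1.0 [  0.  122.3 214. ]
1.1 [  0.  144.9 226.3]
1.2 [  0.  168.5 236.3]
```

```bash
python3 -m jog '[[[0,0,0],[0,0,0],1],[[0,0,0],[0,0,0],1]]';python3 -c "
from g import *
st();snap('wrist','w2');snap('side','s2')
a=cv2.imread('pics/w2.png');b=cv2.imread('pics/s2.png')[100:292,150:406]
cv2.imwrite('pics/v2.png',cv2.resize(np.hstack([a,cv2.resize(b,(512,384),interpolation=2)]),(800,300)))
"
```

```text
time: 2.7
tool_pos: [0.5422, 0.0744, 0.0905]
ee_rot: [3.141, -0.0, 1.425]
wrist_force: [-0.5, -0.0, 0.0]
width: 0.0004
t 2.7 grasp chest [   0.  -152.4  109.5] F [-0.5 -0.1  0. ] w 0.0004 q [ 0.03  0.12  1.53  0.    1.5  -1.39]
```

View pics/v2.png

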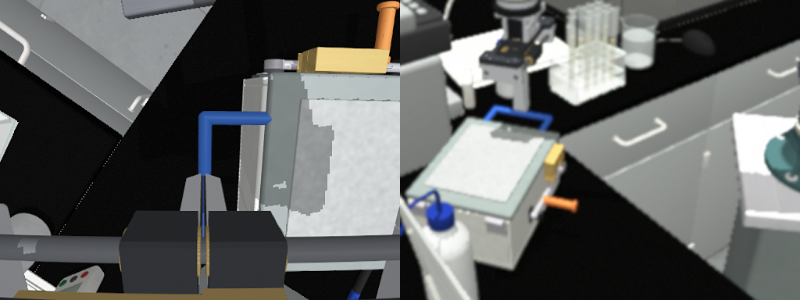

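```bash
python3 -c "
from g import *
a=cv2.imread('pics/w2.png')[130:340,180:360];b=cv2.imread('pics/s2.png')[130:210,180:260]
cv2.imwrite('pics/v3.png',np.hstack([cv2.resize(a,(400,466)),cv2.resize(b,(400,466),interpolation=2)]))
ci=lambda p:(C.inv().apply(p-[PX,PY,0])*1000).round(1)
for v in range(140,330,10): print(v,[ (u,ci(pt('w2',u,v)).tolist()) for u in (245,262,263,275)])
"
```

```text
140 [(245, [-47.6, -164.6, 1.4]), (262, [-47.5, -149.5, 0.5]), (263, [-47.4, -148.6, -0.5]), (275, [-47.5, -137.9, 0.5])]
150 [(245, [-38.4, -164.8, -0.8]), (262, [-52.2, -150.2, 109.4]), (263, [-52.1, -149.6, 108.2]), (275, [-52.2, -142.9, 109.3])]
160 [(245, [-29.3, -164.9, -0.5]), (262, [-46.8, -150.2, 110.9]), (263, [-46.7, -149.6, 110.3]), (275, [-29.2, -137.6, -0.8])]
170 [(245, [-20.1, -165.1, -0.2]), (262, [-40.8, -150.2, 109.2]), (263, [-40.9, -149.6, 109.8]), (275, [-19.9, -137.5, -1.5])]
180 [(245, [-10.7, -165.2, -0.6]), (262, [-35.1, -150.2, 109.8]), (263, [-35.1, -149.6, 109.9]), (275, [-10.6, -137.4, -0.9])]
190 [(245, [-1.4, -165.3, 0.6]), (262, [-28.9, -150.2, 108.8]), (263, [-28.9, -149.6, 108.7]), (275, [-1.1, -137.3, -0.5])]
200 [(245, [8.4, -165.4, 0.1]), (262, [-23.3, -150.2, 110.2]), (263, [-23.3, -149.6, 110.1]), (275, [9.1, -137.1, -2.3])]
210 [(245, [18.4, -165.6, -0.4]), (262, [-17.0, -150.2, 109.7]), (263, [-17.1, -149.6, 110.0]), (275, [18.4, -137.1, -0.2])]
220 [(245, [28.5, -165.7, -0.4]), (262, [-10.6, -150.2, 109.1]), (263, [-10.6, -149.6, 109.1]), (2
[... 595 characters left out ...]
(263, [-8.4, -150.1, 166.2]), (275, [-33.6, -147.4, 213.0])]
280 [(245, [-33.5, -155.1, 217.9]), (262, [-8.1, -150.6, 173.9]), (263, [-7.8, -150.2, 173.4]), (275, [-33.2, -147.6, 217.3])]
290 [(245, [-33.2, -154.9, 222.0]), (262, [-7.5, -150.6, 180.4]), (263, [-7.2, -150.2, 179.9]), (275, [-33.9, -147.8, 223.1])]
300 [(245, [-33.6, -154.7, 226.7]), (262, [-3.1, -150.6, 180.4]), (263, [-28.1, -150.6, 218.3]), (275, [-33.1, -148.0, 225.9])]
310 [(245, [-33.7, -154.5, 230.5]), (262, [-27.8, -150.9, 222.1]), (263, [-28.8, -150.6, 223.6]), (275, [-33.1, -148.1, 229.7])]
320 [(245, [-31.2, -154.6, 230.5]), (262, [-27.0, -150.9, 224.8]), (263, [-27.0, -150.7, 224.9]), (275, [-32.1, -148.2, 231.7])]
```

View pics/v3.png

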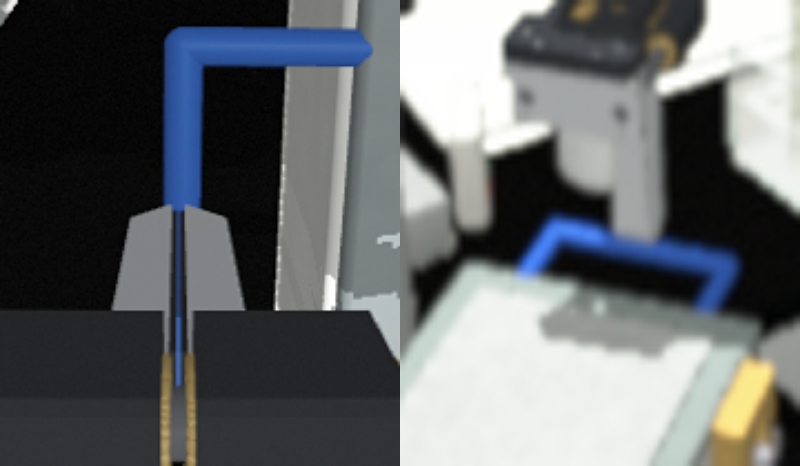

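```bash
python3 -c "
from g import *
for z in (85,91,100,105,110,115,120): print(z,proj('w2',W((-9.5,-160,z))).round(1))
z=np.load('pics/w2.npz');print(C.inv().apply(np.linalg.inv(z['w2c'])[:3,3]-[PX,PY,0]))
ci=lambda p:(C.inv().apply(p-[PX,PY,0])*1000).round(1)
for v in range(216,232,1): print(v,[ (u,ci(pt('w2',u,v)).tolist()) for u in (250,272)])
print(robot.get_obs()['width'])
"
```

```text
85 [247.  209.4]
91 [246.7 212.2]
100 [246.1 216.7]
105 [245.8 219.4]
110 [245.4 222.3]
115 [245.  225.2]
120 [244.6 228.4]
[-0.0749 -0.1513  0.2894]
216 [(250, [24.4, -160.9, -0.2]), (272, [24.6, -139.9, -0.9])]
217 [(250, [25.2, -160.9, 0.2]), (272, [25.5, -139.9, -0.4])]
218 [(250, [26.6, -160.9, -0.9]), (272, [26.4, -139.9, -0.3])]
219 [(250, [27.5, -160.9, -0.5]), (272, [27.7, -139.9, -0.9])]
220 [(250, [28.3, -160.9, -0.1]), (272, [28.6, -139.9, -0.6])]
221 [(250, [29.2, -160.9, 0.4]), (272, [29.5, -139.9, -0.3])]
222 [(250, [30.5, -160.9, -0.4]), (272, [30.7, -139.8, -0.8])]
223 [(250, [32.0, -161.0, -1.8]), (272, [31.4, -139.9, -0.0])]
224 [(250, [-9.7, -157.2, 113.6]), (272, [33.0, -139.8, -1.7])]
225 [(250, [-9.7, -157.1, 115.2]), (272, [-10.0, -144.4, 115.9])]
226 [(250, [-9.8, -157.1, 116.9]), (272, [-9.7, -144.5, 116.8])]
227 [(250, [-9.9, -157.0, 118.9]), (272, [-9.8, -144.5, 118.7])]
228 [(250, [-9.7, -157.0, 120.1]), (272, [-9.8, -144.6, 120.2])]
229 [(250, [-9.5, -157.0, 121.0]), (272, [-9.7, -144.7, 121.7])]
230 [(250, [-9.3, -156.9, 122.0]), (272, [-9.6, -144.7, 122.9])]
231 [(250, [-9.7, -156.8, 124.4]), (272, [-10.4, -144.8, 126.4])]
0.0007179220559898778
```

```bash
python3 -c "
from g import *
ci=lambda p:(C.inv().apply(p-[PX,PY,0])*1000).round(0)
for v in range(150,178,2): print(v,[ (u,ci(pt('s2',u,v)).tolist()) for u in (224,227,230)])
ci=lambda p:(C.inv().apply(p-[PX,PY,0])*1000).round(0)
z=np.load('pics/w1.npz')
for v in range(215,300,6): print(v,[ (u,ci(pt('w1',u,v)).tolist()) for u in (195,205,215,300,310)])
print(R.from_euler('xyz',robot.get_obs()['ee_rot']).as_matrix().round(2))
"
```

```text
150 [(224, [-26.0, -70.0, 218.0]), (227, [-33.0, -70.0, 219.0]), (230, [-10.0, -152.0, 172.0])]
152 [(224, [-26.0, -70.0, 213.0]), (227, [-33.0, -71.0, 213.0]), (230, [-9.0, -153.0, 166.0])]
154 [(224, [-25.0, -71.0, 206.0]), (227, [-33.0, -69.0, 209.0]), (230, [-9.0, -152.0, 161.0])]
156 [(224, [2.0, -138.0, 160.0]), (227, [-6.0, -138.0, 162.0]), (230, [-11.0, -147.0, 157.0])]
158 [(224, [3.0, -138.0, 154.0]), (227, [-6.0, -138.0, 155.0]), (230, [-10.0, -150.0, 150.0])]
160 [(224, [2.0, -137.0, 149.0]), (227, [-5.0, -139.0, 149.0]), (230, [-10.0, -148.0, 144.0])]
162 [(224, [3.0, -137.0, 143.0]), (227, [-5.0, -139.0, 142.0]), (230, [-11.0, -146.0, 140.0])]
164 [(224, [5.0, -142.0, 133.0]), (227, [-5.0, -138.0, 137.0]), (230, [-11.0, -145.0, 134.0])]
166 [(224, [3.0, -138.0, 130.0]), (227, [-5.0, -138.0, 131.0]), (230, [-11.0, -144.0, 128.0])]
168 [(224, [-335.0, 700.0, 673.0]), (227, [-4.0, -139.0, 124.0]), (230, [-10.0, -148.0, 120.0])]
170 [(224, [5.0, -140.0, 115.0]), (227, [-5.0, -137.0, 119.0]), (230, [-10.0, -146.0, 115.0])]
172 [(224, [8.0, -147.0, 105.0]), (227, [-0.0, -148.
[... 1937 characters left out ...]
30.0, 264.0])]
281 [(195, [-11.0, -176.0, 272.0]), (205, [-11.0, -172.0, 273.0]), (215, [-1.0, -171.0, 255.0]), (300, [6.0, -131.0, 243.0]), (310, [-9.0, -131.0, 269.0])]
287 [(195, [-10.0, -176.0, 276.0]), (205, [-9.0, -172.0, 274.0]), (215, [-0.0, -171.0, 259.0]), (300, [144.0, -100.0, 20.0]), (310, [-7.0, -131.0, 270.0])]
293 [(195, [-11.0, -175.0, 281.0]), (205, [-8.0, -172.0, 277.0]), (215, [3.0, -171.0, 260.0]), (300, [142.0, -102.0, 37.0]), (310, [-5.0, -131.0, 272.0])]
299 [(195, [-11.0, -174.0, 285.0]), (205, [-4.0, -172.0, 275.0]), (215, [5.0, -171.0, 260.0]), (300, [140.0, -104.0, 54.0]), (310, [-3.0, -131.0, 273.0])]
[[ 0.15  0.99 -0.  ]
 [ 0.99 -0.15  0.  ]
 [ 0.   -0.   -1.  ]]
```

The closed fingers end about 22 mm short of the reported TCP: the visible tips are at z ≈ 112 against a reported 90, and both cameras agree. So they shut above the bar. I'll open, go 24 mm deeper and keep this offset in the helper.

```bash
sed -i 's/0.019-back/-0.003-back/; s/\[0,0,.019\]/[0,0,-.003]/' g.py
python3 -m jog '[[[0,0,0],[0,0,-12],0.15],[[0,0,0],[0,0,-12],0.15],[[0,0,0],[0,0,-12],0.15],[[0,0,0],[0,0,-12],0.15],[[0,0,0],[0,0,-12],0.15]]'
python3 -m jog '[[[0,0,0],[0,0,12],0.15],[[0,0,0],[0,0,34],0.15],[[0,0,0],[0,0,34],0.15]]'
python3 -m jog '[[[0,0,0],[0,0,0],1],[[0,0,0],[0,0,0],1],[[0,0,0],[0,0,0],1],[[0,0,0],[0,0,0],1],[[0,0,0],[0,0,0],1]]'
python3 -c "
from g import *
st()"
```

```text
time: 3.3
tool_pos: [0.542, 0.0745, 0.1022]
ee_rot: [-3.141, -0.0, 1.425]
wrist_force: [0.1, -0.5, -0.7]
width: 0.0374
time: 3.6
tool_pos: [0.5391, 0.0744, 0.0641]
ee_rot: [-3.134, 0.001, 1.425]
wrist_force: [-1.3, 0.4, -0.5]
width: 0.04
time: 4.1
tool_pos: [0.5429, 0.0754, 0.0693]
ee_rot: [3.14, -0.002, 1.425]
wrist_force: [1.3, 1.7, 1.3]
width: 0.0091
t 4.1 grasp chest [   0.5 -151.3   66.3] F [1.  1.8 1.3] w 0.0091 q [ 0.03  0.13  1.55  0.    1.45 -1.39]
```

```bash
sed -i 's/-0.003-back/0.041-back/; s/\[0,0,-.003\]/[0,0,.041]/' g.py
python3 -m jog '[[[0,0,0],[0.6,0,-13],1],[[0,0,0],[2,0,-25.6],1],[[0,0,0],[3.6,0,-38.4],1],[[0,0,0],[6,0,-51],1],[[0,0,0],[6,0,-51],1]]'
python3 -c "
from g import *
g=st();print('theta',np.arctan2(g[2]-4.5-105,105-g[1]))
for th in np.arange(0.2,1.21,.05):
  h=np.array(hpt(th));print(round(th,2),(h-hpt(0.2))[1:].round(1))"
```

```text
time: 4.6
tool_pos: [0.5438, 0.0815, 0.1216]
ee_rot: [3.139, -0.002, 1.426]
wrist_force: [1.8, 4.0, -2.0]
width: 0.0092
t 4.6 grasp chest [   0.5 -145.2  162.6] F [ 1.3  4.2 -2. ] w 0.0092 q [ 0.04  0.11  1.48  0.    1.56 -1.38]
theta 0.20910269203806842
0.2 [0. 0.]
0.25 [ 3.1 12.5]
0.3 [ 6.8 24.8]
0.35 [11.2 36.9]
0.4 [16.1 48.7]
0.45 [21.6 60.3]
0.5 [27.7 71.6]
0.55 [34.4 82.6]
0.6 [41.6 93.3]
0.65 [ 49.3 103.6]
0.7 [ 57.5 113.4]
0.75 [ 66.2 122.9]
0.8 [ 75.4 131.9]
0.85 [ 85.  140.4]
0.9 [ 95.  148.5]
0.95 [105.5 156. ]
1.0 [116.2 163. ]
1.05 [127.3 169.5]
1.1 [138.8 175.3]
1.15 [150.5 180.7]
1.2 [162.4 185.4]
```

```bash
python3 -m jog '[[[0,0,0],[3,0,-12.5],1],[[0,0,0],[7,0,-25],1],[[0,0,0],[11,0,-37],1],[[0,0,0],[16,0,-49],1],[[0,0,0],[22,0,-60],1]]'
python3 -m jog '[[[0,0,0],[6,0,-11],1],[[0,0,0],[13,0,-22],1],[[0,0,0],[20,0,-33],1],[[0,0,0],[28,0,-43],1],[[0,0,0],[28,0,-43],1]]'
python3 -c "
from g import *
g=st();print('theta',np.arctan2(g[2]-4.5-105,105-g[1]))"
```

```text
time: 5.1
tool_pos: [0.5467, 0.1011, 0.1791]
ee_rot: [3.141, 0.003, 1.424]
wrist_force: [4.8, -1.1, -4.6]
width: 0.0091
time: 5.6
tool_pos: [0.5512, 0.1288, 0.225]
ee_rot: [3.138, 0.002, 1.424]
wrist_force: [2.5, -4.8, 2.8]
width: 0.0089
t 5.6 grasp chest [  0.9 -97.2 266. ] F [ 3.2 -4.4  2.8] w 0.0089 q [ 0.13  0.12  1.26 -0.    1.76 -1.29]
theta 0.6587004675409679
```

```bash
python3 -m jog '[[[0,0,0],[8,0,-10],1],[[0,0,0],[17,0,-19],1],[[0,0,0],[26,0,-28],1],[[0,0,0],[36,0,-37],1],[[0,0,0],[46,0,-45],1]]'
python3 -m jog '[[[0,0,0],[10.5,0,-7.5],1],[[0,0,0],[21,0,-14.5],1],[[0,0,0],[32,0,-21],1],[[0,0,0],[44,0,-27],1],[[0,0,0],[55.5,0,-32],1]]'
python3 -m jog '[[[0,0,0],[0,0,0],1],[[0,0,0],[0,0,0],1]]'
python3 -c "
from g import *
g=st();print('theta',np.arctan2(g[2]-4.5-105,105-g[1]),np.hypot(g[2]-109.5,105-g[1]))"
```

```text
time: 6.1
tool_pos: [0.5578, 0.1716, 0.2698]
ee_rot: [3.137, 0.006, 1.42]
wrist_force: [4.2, -8.6, 6.5]
width: 0.0089
time: 6.6
tool_pos: [0.5664, 0.2273, 0.3032]
ee_rot: [3.134, 0.003, 1.42]
wrist_force: [4.2, -7.5, 8.4]
width: 0.0089
time: 6.8
tool_pos: [0.5667, 0.2287, 0.3036]
ee_rot: [3.133, -0.0, 1.422]
wrist_force: [4.9, -4.2, 9.1]
width: 0.0089
t 6.8 grasp chest [  1.6   3.8 344.6] F [ 5.5 -3.5  9.1] w 0.0089 q [ 0.29  0.23  0.97 -0.    1.93 -1.13]
theta 1.164258727360043 255.95640575886662
```

```bash
python3 -m jog '[[[0,0,0],[0,0,0],0.3],[[0,0,0],[0,0,0],0.3],[[0,0,0],[0,0,0],0.3],[[0,0,0],[0,0,0],0.3]]'
python3 -m jog '[[[0,0,0],[0,0,-15],0.3],[[0,0,0],[0,0,-50],0.3],[[0,0,0],[0,-20,-60],0.3],[[0,0,0],[0,-60,-60],0.3],[[0,0,0],[0,-110,-60],0.3]]'
python3 -c "
from g import *
g=st();snap('side','s3')
ci=lambda p:(C.inv().apply(p-[PX,PY,0])*1000).round(1)
z=np.load('pics/s3.npz');im=z['im'].astype(int)
m=(im[:,:,2]>im[:,:,0]+60)&(im[:,:,2]>im[:,:,1]+30)&(z['d']>0)
P=np.array([ci(pt('s3',u,v)) for v,u in zip(*np.nonzero(m))]);P=P[(P[:,2]>250)&(abs(P[:,0])<80)];print(np.median(P,0),P.max(0),P.min(0))
for a in (0,):
  go(rpt(0),((1,0,-1),(0,1,0)),80)
"
```

```text
time: 7.2
tool_pos: [0.5644, 0.2305, 0.2985]
ee_rot: [-3.139, 0.001, 1.425]
wrist_force: [0.8, -0.7, 0.3]
width: 0.0326
time: 7.7
tool_pos: [0.4558, 0.2464, 0.3581]
ee_rot: [-3.14, 0.001, 1.424]
wrist_force: [-0.2, 0.6, 0.1]
width: 0.0328
t 7.7 grasp chest [-110.2    5.3  399.1] F [-0.2  0.6  0.1] w 0.0328 q [ 0.39  0.05  1.07  0.    2.03 -1.04]
[  1.1  10.5 332.9] [ 54.6  29.2 340.8] [-55.7   0.8 293.6]
turn [-45.4  -0.1   0.2] shift [  0.2 -31.9 277.3] tgt [0.414 0.252 0.083]
```

View pics/s3.png

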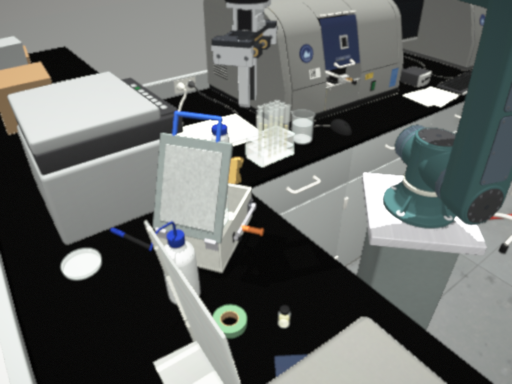

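Lid stands open by itself: handle at (200,115), lid at about 1.13–1.15 rad by depth. Bottles, vial and tape haven't moved. Next is the grip, at 45° from the robot's side.

```bash
python3 -m jog '[[[-8,0,0],[0,-20,20],0.3],[[-16,0,0],[0,-40,50],0.3],[[-24,0,0],[0,-55,90],0.3],[[-32,0,0],[0,-60,130],0.3],[[-40,0,0],[0,-60,170],0.3]]'
python3 -c "
from g import *
g=st();go(rpt(0),((1,0,-1),(0,1,0)),60)
go(rpt(0),((1,0,-1),(0,1,0)),0)
"
```

```text
time: 8.25
tool_pos: [0.396, 0.2556, 0.1895]
ee_rot: [2.437, -0.004, 1.428]
wrist_force: [0.2, -0.7, -1.3]
width: 0.0329
t 8.25 grasp chest [-197.4    5.6  220.7] F [ 0.3 -0.6 -1.3] w 0.0329 q [ 0.9  -0.41  1.96 -0.63  1.25 -0.43]
turn [-4.6 -0.3 -0.1] shift [ -1.4 -53.8 113.2] tgt [0.428 0.25  0.068]
turn [-4.6 -0.3 -0.1] shift [ -1.7 -49.  173. ] tgt [0.47  0.244 0.026]
```

```bash
python3 -m jog '[[[-4.6,0,0],[-0.5,-20,35],0.3],[[-4.6,0,0],[-1,-40,75],0.3],[[-4.6,0,0],[-1.5,-54,113],0.3],[[-4.6,0,0],[-1.5,-54,113],0.3],[[-4.6,0,0],[-1.5,-54,113],0.3]]'
python3 - <<'E'
from g import *
g=st();snap('wrist','w4');go(rpt(0),((1,0,-1),(0,1,0)),0)
ci=lambda p:(C.inv().apply(p-[PX,PY,0])*1000).round(1)
z=np.load('pics/w4.npz');im=z['im'].astype(int)
m=(im[:,:,0]>im[:,:,2]+120)&(im[:,:,1]<im[:,:,0]*0.7)&(z['d']>0)
P=np.array([ci(pt('w4',u,v)) for v,u in zip(*np.nonzero(m))]);print(len(P),'pin',np.percentile(P,[2,50,98],axis=0))
cv2.imwrite('pics/v4.png',cv2.imread('pics/w4.png'))
E
```

```text
time: 8.75
tool_pos: [0.4275, 0.2486, 0.0679]
ee_rot: [2.364, 0.002, 1.424]
wrist_force: [0.7, 0.0, 0.9]
width: 0.0329
t 8.75 grasp chest [-167.5    3.5   97.1] F [0.7 0.1 0.9] w 0.0329 q [ 0.87 -0.25  2.15 -0.82  0.95 -0.17]
turn [-0.3 -0.  -0.1] shift [ 0.3 -0.9 60.8] tgt [0.47  0.244 0.026]
442 pin [[-146.2      0.5     52.9  ]
 [-144.8      7.7     60.35 ]
 [-100.2     14.918   65.718]]
```

View pics/v4.png

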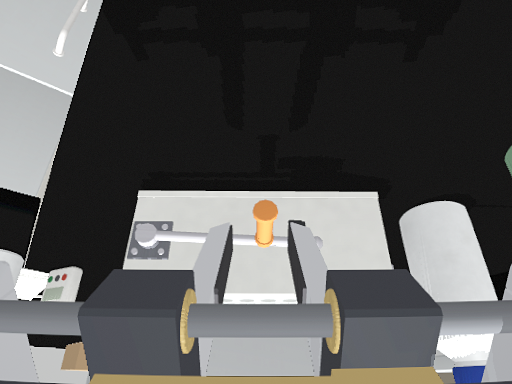

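Wrist view: the orange collar at (264,211) lies between the fingertips (222 and 300), a little left of centre. Depth puts the pin about 2–3 mm towards +y.

```bash
python3 -m jog '[[[0,0,0],[2.5,-2,20],0.3],[[0,0,0],[2.5,-2,40],0.3],[[0,0,0],[2.5,-2,58],0.3],[[0,0,0],[2.5,-2,58],0.3]]'
python3 -m jog '[[[0,0,0],[0,0,0],1],[[0,0,0],[0,0,0],1],[[0,0,0],[0,0,0],1],[[0,0,0],[0,0,0],1],[[0,0,0],[0,0,0],1]]'
python3 - <<'E'
from g import *
g=st()
for a in np.arange(0,1.15,.1):print(round(a,2),(np.array(rpt(a))-rpt(0))[1:].round(1))
E
```

```text
time: 9.2
tool_pos: [0.4682, 0.2462, 0.0271]
ee_rot: [2.362, -0.002, 1.423]
wrist_force: [-0.5, -0.2, 0.7]
width: 0.0329
time: 9.7
tool_pos: [0.4672, 0.2464, 0.0264]
ee_rot: [2.362, -0.001, 1.426]
wrist_force: [0.0, 0.0, 1.0]
width: 0.0141
t 9.7 grasp chest [-127.9    7.    55.6] F [0. 0. 1.] w 0.0141 q [ 0.77 -0.13  2.15 -0.89  0.8  -0.11]
0.0 [0. 0.]
0.1 [-0.5  9.5]
0.2 [-1.9 18.9]
0.3 [-4.2 28.1]
0.4 [-7.5 37. ]
0.5 [-11.6  45.5]
0.6 [-16.6  53.6]
0.7 [-22.3  61.2]
0.8 [-28.8  68.1]
0.9 [-35.9  74.4]
1.0 [-43.7  79.9]
1.1 [-51.9  84.7]
```

```bash
python3 -m jog '[[[0,0,0],[0,0,0],1],[[0,0,0],[0,0,0],1]]'
python3 -m jog '[[[0,0,0],[-0.5,6.7,-6.7],1],[[0,0,0],[-2,13.4,-13.4],1],[[0,0,0],[-4,20,-20],1],[[0,0,0],[-7.5,26,-26],1],[[0,0,0],[-11.5,32,-32],1]]'
python3 - <<'E'
from g import *
g=st()
for a in np.arange(0.5,1.25,.1):print(round(a,2),(np.array(rpt(a))-rpt(.5))[1:].round(1))
E
```

```text
time: 9.9
tool_pos: [0.4671, 0.2464, 0.026]
ee_rot: [2.362, -0.001, 1.426]
wrist_force: [0.2, 0.1, 1.4]
width: 0.0144
time: 10.4
tool_pos: [0.4655, 0.2351, 0.0717]
ee_rot: [2.363, -0.002, 1.426]
wrist_force: [2.6, 4.5, -1.1]
width: 0.0116
t 10.4 grasp chest [-127.9   -4.5  100.9] F [ 1.9  4.8 -1.1] w 0.0116 q [ 0.75 -0.24  2.13 -0.8   0.87 -0.26]
0.5 [0. 0.]
0.6 [-5.   8.1]
0.7 [-10.7  15.7]
0.8 [-17.2  22.6]
0.9 [-24.3  28.9]
1.0 [-32.   34.4]
1.1 [-40.3  39.1]
1.2 [-48.9  43. ]
```

```bash
python3 -m jog '[[[0,0,0],[-5,5.7,-5.7],1],[[0,0,0],[-10.7,11,-11],1],[[0,0,0],[-17,16,-16],1],[[0,0,0],[-24.3,20.4,-20.4],1],[[0,0,0],[-32,24.3,-24.3],1]]'
python3 -m jog '[[[0,0,0],[-5,2,-2],1],[[0,0,0],[-9.5,3.7,-3.7],1],[[0,0,0],[-9.5,3.7,-3.7],1],[[0,0,0],[-9.5,3.7,-3.7],1]]'
python3 - <<'E'
from g import *
g=st();print(rpt(1.114));snap('wrist','w5');snap('side','s5')
a=cv2.imread('pics/w5.png');b=cv2.imread('pics/s5.png')[100:292,130:386]
cv2.imwrite('pics/v5.png',cv2.resize(np.hstack([a,cv2.resize(b,(512,384),interpolation=2)]),(800,300)))
E
```

```text
time: 10.9
tool_pos: [0.4613, 0.2057, 0.1074]
ee_rot: [2.362, -0.008, 1.429]
wrist_force: [-5.8, 9.4, 4.8]
width: 0.0112
time: 11.3
tool_pos: [0.4601, 0.1956, 0.1134]
ee_rot: [2.361, -0.007, 1.427]
wrist_force: [-9.1, 6.6, 8.6]
width: 0.0113
t 11.3 grasp chest [-127.6  -44.5  142.6] F [-10.    5.2   8.6] w 0.0113 q [ 0.67 -0.39  2.15 -0.7   0.91 -0.45]
(-125, np.float64(-48.097858444757804), np.float64(140.25966533528293))
```

View pics/v5.png

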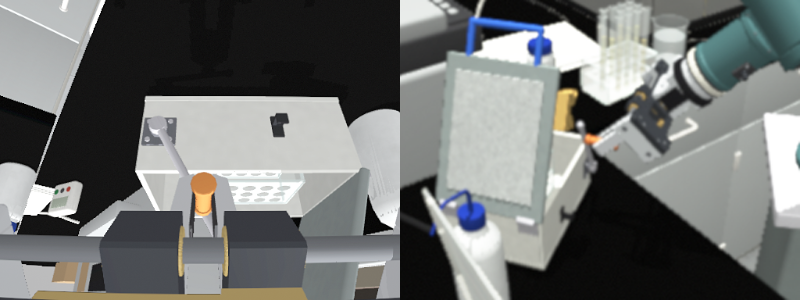

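Wrist view: the rod is up, running from the pivot (158,128) to the collar (204,185). The side view shows the lid still open. Now I release, back off and measure the rod angle.

```bash
python3 -m jog '[[[0,0,0],[0,0,0],0.3],[[0,0,0],[0,0,0],0.3],[[0,0,0],[0,0,0],0.3],[[0,0,0],[0,0,-20],0.3],[[0,0,0],[0,0,-60],0.3]]'
python3 -m jog '[[[0,0,0],[0,0,-40],0.3],[[0,0,0],[0,0,-80],0.3],[[0,0,0],[0,0,-80],0.3]]'
python3 - <<'E'
from g import *
g=st();snap('wrist','w6');snap('top','t6')
ci=lambda p:(C.inv().apply(p-[PX,PY,0])*1000).round(1)
z=np.load('pics/w6.npz');im=z['im'].astype(int)
m=(im[:,:,0]>im[:,:,2]+120)&(im[:,:,1]<im[:,:,0]*0.7)&(z['d']>0)
P=np.array([ci(pt('w6',u,v)) for v,u in zip(*np.nonzero(m))]);print(len(P),'pin',np.percentile(P,[2,50,98],axis=0))
for f in('w6','t6'):
  for a in (1.0,1.05,1.114,1.17):
    print(f,a,[proj(f,W(rpt(a,r,-92))).round(1).tolist() for r in (0,95,136.6)])
a=cv2.imread('pics/w6.png');b=cv2.imread('pics/t6.png')[110:230,180:300]
cv2.imwrite('pics/v6.png',np.hstack([cv2.resize(a,(400,300)),cv2.resize(b,(300,300),interpolation=2)]))
E
```

```text
time: 11.9
tool_pos: [0.4164, 0.1964, 0.1491]
ee_rot: [2.369, 0.007, 1.421]
wrist_force: [0.0, 1.1, 0.5]
width: 0.0328
time: 12.2
tool_pos: [0.3617, 0.2095, 0.2143]
ee_rot: [2.36, -0.006, 1.429]
wrist_force: [0.1, 0.4, 0.7]
width: 0.0327
t 12.2 grasp chest [-227.   -45.   243.4] F [0.1 0.4 0.7] w 0.0327 q [ 0.96 -0.58  2.05 -0.7   1.32 -0.41]
227 pin [[-145.648  -49.248  140.756]
 [-119.1    -45.     144.   ]
 [ -98.204  -37.22   146.6  ]]
w6 1.0 [[220.3, 141.4], [264.0, 199.5], [286.5, 229.5]]
w6 1.05 [[220.3, 141.4], [260.2, 201.5], [280.9, 232.7]]
w6 1.114 [[220.3, 141.4], [255.2, 203.9], [273.4, 236.5]]
w6 1.17 [[220.3, 141.4], [250.6, 205.8], [266.5, 239.5]]
t6 1.0 [[263.4, 189.9], [243.1, 181.7], [233.2, 177.7]]
t6 1.05 [[263.4, 189.9], [244.6, 181.7], [235.4, 177.7]]
t6 1.114 [[263.4, 189.9], [246.7, 181.8], [238.4, 177.8]]
t6 1.17 [[263.4, 189.9], [248.5, 181.9], [241.2, 177.9]]
```

View pics/v6.png

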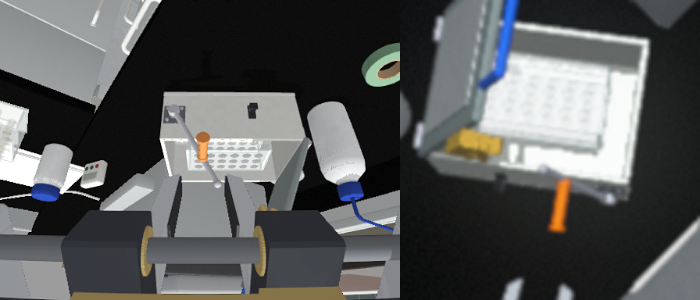

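```bash
python3 -m jog '[[[8,0,0],[0,20,-30],0.3],[[16,0,0],[0,40,-60],0.3],[[24,0,0],[0,60,-85],0.3],[[32,0,0],[0,80,-85],0.3],[[40,0,0],[0,100,-85],0.3]]'
python3 - <<'E'
from g import *
g=st();go(hpt(1.15),DOWN,60)
ci=lambda p:(C.inv().apply(p-[PX,PY,0])*1000).round(1)
z=np.load('pics/t6.npz');im=z['im'].astype(int)
m=(im[:,:,2]>im[:,:,0]+60)&(im[:,:,2]>im[:,:,1]+30)&(z['d']>0)
P=np.array([ci(pt('t6',u,v)) for v,u in zip(*np.nonzero(m))]);P=P[(P[:,2]>250)&(abs(P[:,0])<60)];B=P[P[:,2]>325];print(len(B),np.percentile(B,[2,50,98],axis=0),hpt(1.15))
E
```

```text
time: 12.8
tool_pos: [0.3751, 0.2046, 0.3411]
ee_rot: [3.066, -0.002, 1.423]
wrist_force: [0.1, 0.9, -0.5]
width: 0.033
t 12.8 grasp chest [-187.2  -47.7  382. ] F [-0.1  0.9 -0.5] w 0.033 q [ 0.4  -0.21  1.35 -0.04  1.94 -1.04]
turn [ 4.3 -0.1 -0.2] shift [ 52.9 184.5  -0.6] tgt [0.565 0.23  0.356]
255 [[-52.392  -1.192 329.74 ]
 [  0.5     3.7   340.3  ]
 [ 52.604  11.784 343.1  ]] (0, np.float64(4.582547394074154), np.float64(336.6227698513747))
```

```bash
python3 -m jog '[[[4.3,0,0],[20,40,-10],0.2],[[4.3,0,0],[45,85,-10],0.2],[[4.3,0,0],[53,130,-5],0.2],[[4.3,0,0],[53,170,-1],0.2],[[4.3,0,0],[53,184.5,-1],0.2]]'
python3 -m jog '[[[0,0,0],[0,0,0],0.2],[[0,0,0],[0,0,0],0.2]]'
python3 -c "
from g import *
st();go((0,4.3,336),DOWN,0)"
```

```text
time: 13.3
tool_pos: [0.5676, 0.2286, 0.3491]
ee_rot: [-3.138, 0.005, 1.419]
wrist_force: [-0.5, 0.5, 0.2]
width: 0.0379
time: 13.5
tool_pos: [0.5637, 0.2303, 0.3539]
ee_rot: [3.141, 0.002, 1.423]
wrist_force: [-0.1, 0.3, 0.2]
width: 0.0379
t 13.5 grasp chest [ -1.2   5.1 394.9] F [-0.2  0.2  0.2] w 0.0379 q [ 0.3   0.26  0.84 -0.    2.04 -1.13]
turn [ 0.   0.1 -0.2] shift [-0.6  1.2 58.9] tgt [0.565 0.229 0.295]
```

```bash
python3 -m jog '[[[0,0,0],[-0.5,1,25],0.2],[[0,0,0],[-0.5,1,48],0.2],[[0,0,0],[-0.5,1,56],0.2],[[0,0,0],[-0.5,1,56],0.2]]'
python3 -m jog '[[[0,0,0],[0,0,0],1],[[0,0,0],[0,0,0],1],[[0,0,0],[0,0,0],1],[[0,0,0],[0,0,0],1],[[0,0,0],[0,0,0],1]]'
python3 -c "
from g import *
g=st()
for th in np.arange(1.15,.54,-.05):
  h=np.array(hpt(th));print(round(th,2),(h-hpt(1.15))[1:].round(1))"
```

```text
time: 13.9
tool_pos: [0.5631, 0.2307, 0.2994]
ee_rot: [3.139, 0.001, 1.425]
wrist_force: [-0.8, -0.2, -0.5]
width: 0.0378
time: 14.4
tool_pos: [0.5649, 0.2304, 0.3016]
ee_rot: [3.135, 0.0, 1.424]
wrist_force: [-0.6, -2.0, 3.2]
width: 0.0089
t 14.4 grasp chest [ -0.4   5.2 342.6] F [-0.3 -2.1  3.2] w 0.0089 q [ 0.3   0.23  0.98 -0.    1.93 -1.13]
1.15 [0. 0.]
1.1 [-11.7  -5.3]
1.05 [-23.1 -11.2]
1.0 [-34.2 -17.7]
0.95 [-45.  -24.7]
0.9 [-55.4 -32.2]
0.85 [-65.4 -40.2]
0.8 [-75.  -48.8]
0.75 [-84.2 -57.8]
0.7 [-92.9 -67.2]
0.65 [-101.2  -77.1]
0.6 [-108.9  -87.4]
0.55 [-116.1  -98. ]
```

Gripped (8.9 mm). I lower along the arc to about 0.75 and look before the ball enters.

```bash
python3 -m jog '[[[0,0,0],[-11.7,0,5.3],1],[[0,0,0],[-23,0,11],1],[[0,0,0],[-34,0,17.7],1],[[0,0,0],[-45,0,24.7],1],[[0,0,0],[-55.4,0,32],1]]'
python3 -m jog '[[[0,0,0],[-5,0,4],1],[[0,0,0],[-10,0,8.2],1],[[0,0,0],[-20,0,17],1],[[0,0,0],[-29,0,26],1],[[0,0,0],[-29,0,26],1]]'
python3 - <<'E'
from g import *
g=st();print('theta',np.arctan2(g[2]-6-105,105-g[1]),np.hypot(g[2]-111,105-g[1]))
snap('side','s7');snap('top','t7');snap('wrist','w7')
a=cv2.imread('pics/w7.png');b=cv2.imread('pics/s7.png')[120:270,150:300];c=cv2.imread('pics/t7.png')[120:220,190:290]
cv2.imwrite('pics/v7.png',np.hstack([cv2.resize(x,(400,400),interpolation=2) if x is not a else cv2.resize(x[:, :],(0,0),fx=400/384,fy=400/384)[:,:0] for x in (a,b,c)]))
E
```

```text
time: 14.9
tool_pos: [0.5562, 0.1747, 0.2677]
ee_rot: [3.137, 0.0, 1.424]
wrist_force: [-1.3, -1.0, 2.4]
width: 0.0088
time: 15.4
tool_pos: [0.5515, 0.1451, 0.24]
ee_rot: [3.14, 0.004, 1.423]
wrist_force: [-3.5, -5.2, 1.1]
width: 0.009
t 15.4 grasp chest [ -1.1 -80.9 281. ] F [-2.7 -5.6  1.1] w 0.009 q [ 0.16  0.13  1.22 -0.    1.79 -1.26]
theta 0.7407130227097485 251.92719659679045
```

View pics/v7.png

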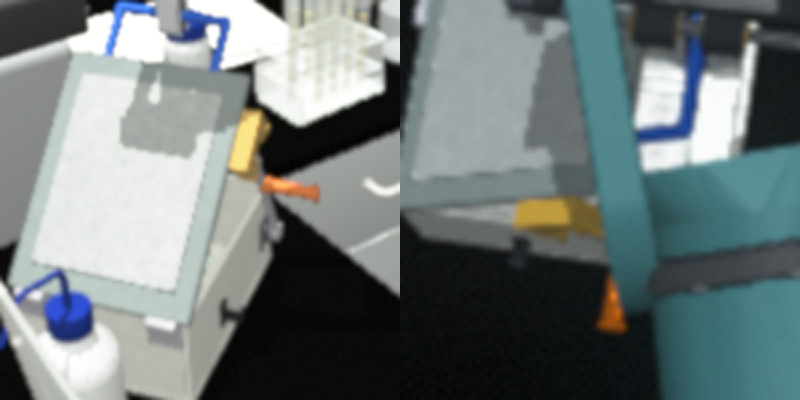

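Side crop: the rod rises from its pivot (270,230) under the brass bracket (250,145), with the ball at the mouth. I lower on in small steps and watch the force.

```bash
python3 -m jog '[[[0,0,0],[-4.4,0,4.6],1],[[0,0,0],[-8.7,0,9.4],1],[[0,0,0],[-13,0,14.3],1],[[0,0,0],[-17,0,19.3],1],[[0,0,0],[-17,0,19.3],1]]'
python3 -m jog '[[[0,0,0],[-2,0,2.5],1],[[0,0,0],[-4,0,5],1],[[0,0,0],[-4,0,5],1]]'
python3 - <<'E'
from g import *
g=st();print('theta',np.arctan2(g[2]-6-105,105-g[1]),np.hypot(g[2]-111,105-g[1]))
E
```

```text
time: 16.05
tool_pos: [0.549, 0.1293, 0.2208]
ee_rot: [3.141, 0.002, 1.424]
wrist_force: [-4.0, -4.5, -0.2]
width: 0.0088
time: 16.35
tool_pos: [0.5485, 0.126, 0.2164]
ee_rot: [3.14, 0.001, 1.425]
wrist_force: [-4.3, -3.1, 0.8]
width: 0.0089
t 16.35 grasp chest [  -1.2 -100.4  257.4] F [-3.8 -3.7  0.8] w 0.0089 q [ 0.13  0.11  1.28 -0.    1.75 -1.3 ]
theta 0.6193397480816684 252.21125415832287
```

```bash
python3 -m jog '[[[0,0,0],[-1.5,0,2],1],[[0,0,0],[-3,0,4],1],[[0,0,0],[-3,0,4],1]]'
python3 -m jog '[[[0,0,0],[-1,0,1.5],1],[[0,0,0],[-1.5,0,2.5],1],[[0,0,0],[-1.5,0,2.5],1]]'
python3 - <<'E'
from g import *
g=st();print('theta',np.arctan2(g[2]-6-105,105-g[1]),np.hypot(g[2]-111,105-g[1]))
E
```

```text
time: 16.65
tool_pos: [0.5481, 0.1232, 0.2124]
ee_rot: [3.14, 0.001, 1.425]
wrist_force: [-5.0, -3.5, 1.2]
width: 0.0091
time: 16.95
tool_pos: [0.5481, 0.1224, 0.2113]
ee_rot: [3.139, -0.0, 1.425]
wrist_force: [-6.3, -0.4, 5.5]
width: 0.009
t 16.95 grasp chest [  -1.2 -104.   252.3] F [-6.2 -1.4  5.5] w 0.009 q [ 0.12  0.11  1.3  -0.    1.73 -1.31]
theta 0.5943082908438797 252.27611451578935
```

```bash
python3 -m jog '[[[0,0,0],[-1,0,1.5],1],[[0,0,0],[-2,0,3],1],[[0,0,0],[-2,0,3],1]]'
python3 - <<'E'
from g import *
g=st();print('theta',np.arctan2(g[2]-6-105,105-g[1]))
snap('side','s8')
b=cv2.imread('pics/s8.png')[150:250,200:300]
cv2.imwrite('pics/v8.png',cv2.resize(b,(600,600),interpolation=2))
E
```

```text
time: 17.25
tool_pos: [0.5482, 0.1222, 0.2107]
ee_rot: [3.136, -0.004, 1.427]
wrist_force: [-6.3, 1.9, 9.6]
width: 0.0089
t 17.25 grasp chest [  -1.2 -104.4  251.7] F [-6.5  1.   9.6] w 0.0089 q [ 0.12  0.1   1.3   0.    1.73 -1.31]
theta 0.5914616753070217
```

View pics/v8.png

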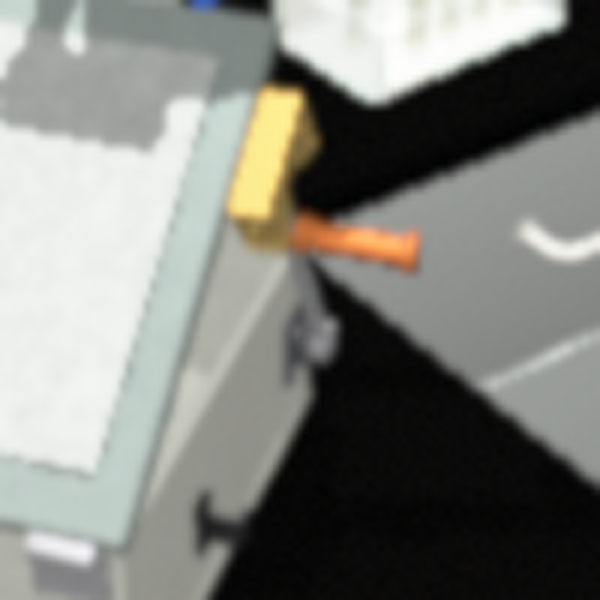

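Firm stop at about 0.59–0.60 (force rising, no travel), and the rod runs up into the brass bracket. I unload, release and back away upwards.

```bash
python3 -m jog '[[[0,0,0],[1.5,0,-3],1],[[0,0,0],[1.5,0,-3],0.3],[[0,0,0],[1.5,0,-3],0.3],[[0,0,0],[1.5,0,-3],0.3],[[0,0,0],[1.5,0,-3],0.3]]'
python3 -m jog '[[[0,0,0],[0,0,-10],0.3],[[0,0,0],[0,0,-30],0.3],[[0,0,0],[0,0,-60],0.3],[[0,0,0],[-30,-20,-90],0.3],[[0,0,0],[-60,-60,-100],0.3]]'
python3 -m jog '[[[0,0,0],[-30,-30,0],0.3],[[0,0,0],[-60,-70,0],0.3],[[0,0,0],[-80,-110,0],0.3],[[0,0,0],[-80,-150,0],0.3],[[0,0,0],[-80,-190,0],0.3]]'
python3 - <<'E'
from g import *
g=st()
snap('side','s9');snap('top','t9')
ci=lambda p:(C.inv().apply(p-[PX,PY,0])*1000).round(1)
for f in ('s9','t9'):
  z=np.load(f'pics/{f}.npz');im=z['im'].astype(int)
  m=(im[:,:,2]>im[:,:,0]+60)&(im[:,:,2]>im[:,:,1]+30)&(z['d']>0)
  P=np.array([ci(pt(f,u,v)) for v,u in zip(*np.nonzero(m))]);P=P[(abs(P[:,0])<60)&(P[:,1]<0)&(P[:,1]>-140)&(P[:,2]>150)]
  print(f,'handle',np.percentile(P,[2,50,98],axis=0).tolist() if len(P) else None,hpt(.6))
  m=(im[:,:,0]>im[:,:,2]+120)&(im[:,:,1]<im[:,:,0]*0.7)&(z['d']>0)
  P=np.array([ci(pt(f,u,v)) for v,u in zip(*np.nonzero(m))]);P=P[(P[:,0]<-100)&(P[:,0]>-160)];print('pin',len(P),np.percentile(P,[2,50,98],axis=0).tolist(),rpt(1.114))
# lid plane angle from side depth
z=np.load('pics/t9.npz')
P=np.array([ci(pt('t9',u,v)) for v in range(115,190,3) for u in range(195,275,3)]);P=P[(abs(P[:,0])<60)&(P[:,1]<80)&(P[:,1]>-60)&(P[:,2]>110)&(P[:,2]<260)]
print(len(P));A=np.polyfit(P[:,1],P[:,2],1);r=P[:,2]-np.polyval(A,P[:,1]);k=abs(r)<6;print('theta lid',-np.arctan(np.polyfit(P[k,1],P[k,2],1)[0]),k.mean())
b=cv2.imread('pics/s9.png');c=cv2.imread('pics/t9.png')[100:220,180:300]
cv2.imwrite('pics/v9.png',np.hstack([cv2.resize(b,(480,360)),cv2.resize(c,(320,360),interpolation=2)]))
E
```

```text
time: 17.8
tool_pos: [0.5493, 0.1216, 0.211]
ee_rot: [3.137, -0.0, 1.425]
wrist_force: [-0.4, 0.1, 0.2]
width: 0.0327
time: 18.3
tool_pos: [0.483, 0.0708, 0.3142]
ee_rot: [3.131, -0.0, 1.425]
wrist_force: [-0.1, -0.6, 1.3]
width: 0.0329
time: 18.8
tool_pos: [0.2802, 0.0197, 0.311]
ee_rot: [3.134, -0.0, 1.423]
wrist_force: [-0.3, 0.6, 1.1]
width: 0.0326
t 18.8 grasp chest [-251.7 -244.4  352. ] F [-0.4  0.5  1.1] w 0.0326 q [-0.13 -0.51  1.61  0.    2.03 -1.56]
s9 handle [[-55.594, -103.988, 224.712], [-7.7, -96.5, 247.1], [50.694, -62.3, 252.9]] (0, np.float64(-104.28804066481216), np.float64(249.23979373707246))
pin 53 [[-145.06, -46.664, 138.508], [-122.4, -39.9, 142.1], [-101.816, -35.339999999999996, 145.2]] (-125, np.float64(-48.097858444757804), np.float64(140.25966533528293))
t9 handle [[-53.362, -108.2, 226.546], [0.85, -100.45, 251.7], [53.47000000000001, -63.846, 256.00800000000004]] (0, np.float64(-104.28804066481216), np.float64(249.23979373707246))
pin 79 [[-142.84400000000002, -50.644000000000005, 141.124], [-124.1, -45.3, 145.3], [-102.024, -39.024, 148.22]] (-125, np.float64(-48.097858444757804), np.float64(140.25966533528293))
267
theta lid 0.5880312386574144 1.0
```

```bash
python3 -m jog '[[[0,0,0],[0,0,0],0.3],[[0,0,0],[0,0,0],0.3],[[0,0,0],[0,0,0],0.3],[[0,0,0],[0,0,0],0.3],[[0,0,0],[0,0,0],0.3]]'
python3 - <<'E'
from g import *
snap('top','t10')
L=lambda f:np.load(f'pics/{f}.npz')['im'].astype(int)
for n,(u,v,r) in dict(tape=(148,194,14),vial=(153,232,7),wash=(165,150,16),reag=(379,130,16)).items():
  s=np.s_[v-r:v+r,u-r:u+r];print(n,abs(L('t0')[s]-L('t10')[s]).mean().round(1))
print('drift since t9',abs(L('t9')-L('t10'))[100:210,185:300].mean())
ci=lambda p:(C.inv().apply(p-[PX,PY,0])*1000)
P=np.array([ci(pt('t10',u,v)) for v in range(115,190,3) for u in range(195,275,3)]);P=P[(abs(P[:,0])<60)&(P[:,1]<80)&(P[:,1]>-60)&(P[:,2]>110)&(P[:,2]<260)]
print('theta',-np.arctan(np.polyfit(P[:,1],P[:,2],1)[0]))
P=P[:,2]-10/np.cos(.6); 
from bench import close_job
E
```

```text
time: 19.4
tool_pos: [0.2821, 0.0199, 0.3097]
ee_rot: [3.138, -0.0, 1.425]
wrist_force: [-0.0, -0.1, 0.5]
width: 0.033
tape 1.4
vial 1.5
wash 1.3
reag 1.3
drift since t9 1.0001317523056654
theta 0.5901993039864804
```

```bash
python3 -c "
from bench import close_job
print(close_job())"
```

```text
the job is handed in; nothing more can be done
None
```

I opened the lid by its handle to about 1.15 rad, where it stayed up by itself. I then swung the prop rod up to about 1.1 rad, lowered the lid onto it in small steps, released it and moved the arm clear. The job was handed in after about 19.5 s of robot time.

- **Lid:** it came to a firm stop on the rod, with the wrist force rising to about 10 N and no further travel. Released, it reads about 0.59 rad (0.60 expected) and showed no visible change over the next half second.
- **Rod:** the grip's position gives about 1.08–1.10 rad against the 1.114 expected. That is about 3 mm at the grip, roughly the bias I saw when measuring the grip in its clip. Ball home in the slot is inferred from these two angles and the firm stop. I could not see the ball inside the bracket, and the last picture could not be viewed because the 12-picture limit was reached.
- **Bottles, vial and tape:** image differences at all four were at noise level, so they have not moved.
- **First grasp missed:** my first try at the handle closed just above the bar. Both cameras showed the fingers ending about 22 mm short of the reported tool point. I corrected for that from then on, and nothing was disturbed.

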